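# Lock the stops in the drying ledge and move the panel there from the vise

### The job

First fit every twist-lock stop into the T-slot of the drying ledge: drop its head in lengthwise and twist it a quarter turn, so that each is locked square across the slot. Then slide the vise jaw all the way open while the panel is still standing there, lift the panel out and stand it upright on the ledge between the back rail and the stops, and finally push the empty vise's jaw fully shut. Leave the paints and tools lying about where they are, and never let the panel fall over.

Things in the scene. Friction and masses are not known exactly. Their poses are not given: they have to be found in the camera images.
- ledge: Drying ledge fixed to the table: aluminium profile 340 mm long (its y), 125 mm deep (x = -80 to +45 mm), 32 mm high. Origin on the table under the middle of its T-slot, which runs along y; z up. On the -x side, beyond the slot, the flat top (z = 32 mm) goes on as a strip for the panel, ended by a wooden back rail with inner face at x = -72 mm, 8 mm thick, top at z = 60 mm.
- slot_mouth (a point): Middle of the T-slot's open mouth, 32 mm above the table, axes as the ledge. Mouth 33 mm wide (x) and 328 mm long (y); its lips are 8 mm thick. Below the lips a cavity 78 mm wide with its floor 28 mm below this point (4 mm above the table).
- strip_mid (a point): Point on the ledge's flat top 52 mm to the -x side of the slot's centre line, mid-length, axes as the ledge: middle of the space where the panel stands, between the back rail (20 mm away) and the ends of the stops' grips (20 mm away, when turned across the slot).
- jaw (a joint): Sliding jaw of the grey vise, m: 0 = shut (4 mm between the jaws), grows as it opens, limit 0.060; gap = value + 4 mm. It slides level along the vise's -x with about 4 N of friction and stays where it is left. At the start about 0.020, closed on the panel.
- jaw_grip (a point): Grip point on the sliding jaw's black upright post, 24 x 24 mm (vise's x and y), standing free from 33 to 90 mm above the table; this point is on its axis, 75 mm above the table, and moves with the jaw. Axes are the vise's: the jaw opens along -x, shuts along +x.
- vise: Grey gluing vise fixed to the table, base 215 x 150 x 20 mm (x = -173 to +42 mm). Origin on the table under where the panel stands (on the base, at z = 20 mm). Fixed jaw on the +x side, inner face at x = +11.5 mm; sliding jaw on the -x side; jaws 140 mm wide (y), tops at z = 50 mm.
- panel_mid (a point): Centre of the glued-up panel: wooden slab primed white on one side, 22 mm thick (x), 140 mm long (y), 80 mm tall (z), about 0.2 kg. It starts on edge in the vise, its upper 50 mm free above the jaws. Either side may face either way on the ledge.
- stop0_mid (a point): Twist-lock stop (some are absent; all alike), 0.18 kg, upright on the table; point at its centre, half-way up its 62 mm. Steel T-head below 60 x 26 x 14 mm (x, y, z), stem 22 mm thick, bar grip on top 64 x 20 x 32 mm (x, y, z), in line with the head. x is the long way, z up. x along the slot: the head passes the mouth; on the slot's floor, x across the slot: caught under the lips.
- stop1_mid (a point): Twist-lock stop (some are absent; all alike), 0.18 kg, upright on the table; point at its centre, half-way up its 62 mm. Steel T-head below 60 x 26 x 14 mm (x, y, z), stem 22 mm thick, bar grip on top 64 x 20 x 32 mm (x, y, z), in line with the head. x is the long way, z up. x along the slot: the head passes the mouth; on the slot's floor, x across the slot: caught under the lips.
- stop2_mid (a point): Twist-lock stop (some are absent; all alike), 0.18 kg, upright on the table; point at its centre, half-way up its 62 mm. Steel T-head below 60 x 26 x 14 mm (x, y, z), stem 22 mm thick, bar grip on top 64 x 20 x 32 mm (x, y, z), in line with the head. x is the long way, z up. x along the slot: the head passes the mouth; on the slot's floor, x across the slot: caught under the lips.
- stop3_mid (a point): Twist-lock stop (some are absent; all alike), 0.18 kg, upright on the table; point at its centre, half-way up its 62 mm. Steel T-head below 60 x 26 x 14 mm (x, y, z), stem 22 mm thick, bar grip on top 64 x 20 x 32 mm (x, y, z), in line with the head. x is the long way, z up. x along the slot: the head passes the mouth; on the slot's floor, x across the slot: caught under the lips.
- tub_white: White lidded paint tub, 90 mm wide, 95 mm tall; a bystander to leave alone; origin at its underside.
- tub_blue: Blue lidded paint tub, 90 mm wide, 90 mm tall; a bystander to leave alone; origin at its underside.
- jar_ochre: Small amber jar, 60 mm wide, 75 mm tall; a bystander to leave alone; origin at its underside.
- spray: Grey bottle, 70 mm wide, 180 mm tall; a bystander to leave alone; origin at its underside.
- brush: Paint brush, 200 mm long, lying down; a bystander to leave alone; origin at its underside.
- knife: Spatula, 200 mm long, lying down; a bystander to leave alone; origin at its underside.
- sander: Cork sanding block 60 x 100 x 35 mm; a bystander to leave alone; origin at its underside.
- tape: Roll of yellow tape lying flat, 100 mm wide, 24 mm high; a bystander to leave alone; origin at its underside.
- panel: The same panel; origin at the centre of its underside (40 mm below its centre).

How it is judged:
By the outcome, as a careful person would: the job done as asked, in the order asked, and still so for the second after the job is handed in, with the robot touching nothing.
Of stop0, stop1, stop2, stop3 only 3 to 4 are there at a start; the rules pass over those that are not, and their reading is None.
At some moment in a run one of stop0, stop1, stop2, stop3 may be knocked a few centimetres aside while the robot is not near it.
It also fails if it takes over 208 s, if anything falls off the work surface, if the arm or the gripper's body presses on something with over 40 N, if the wrist force passes 120 N, or if a joint passes its speed limit or range.

### The arm

A 7-joint arm with a two-finger parallel gripper is mounted at the origin on the work surface. World frame = base frame: x ahead of the robot, y to its left, z up, the work surface at z = 0. Lengths are in m, angles in rad, forces in N, time in s.
With the tool pointing down it reaches from about 0.4 to 0.85 m from the base axis. Payload 10.4 kg.
Tool frame: the origin (TCP) lies at the very end of the fingers, on their centre line; the grasp point (between the pads) lies 19 mm behind it; z points along the fingers, y is the line along which they close (so a half turn about z gives the same grasp; the last joint's range is limited). The gripper opens to 87 mm and grips with 3 to 60 N. Pads are 19 mm wide; open, the fingers measure 117 mm over their backs; the gripper's body (75 mm by 190 mm) begins 51 mm behind the grasp point.
Start: joints at [1.225, 0.332, -0.065, 1.46, 0.022, 1.35, -0.088], TCP at [0.198, -0.593, 0.196] pointing down, gripper open.
Joint ranges: [-2.6, 2.6], [-0.5, 2.12], [-1.47, 1.34], [0.16, 2.42], [-1.27, 4.41], [0.06, 2.06], [-2.6, 2.6]. Speed limits (rad/s): [2.22, 2.22, 2.79, 2.79, 3.14, 3.14, 3.14].

### API

Orientations are given as a unit quaternion [x, y, z, w].
In Python, from bench import * gives the robot as it stands.
- The arm moves only by the tool step_arm, never from a script. Its arguments are lists of equal length, an entry for each row: "delta_pos": the shift along the world's x, y, z in units of 25 mm (1.0 is 25 mm), a list of three; "turn": the turn about the world's z in units of 0.12 rad (1.0 is 0.12 rad). In form: {"delta_pos": [[tx, ty, tz], ...], "turn": [turn, ...]}. A call has 1 to 12 rows; each row shifts and turns the commanded pose from where the row before left it; what a row does not reach is not made up. A row lasts 1/10 s, in which the tool goes at most 50 mm and 8.59 degrees, less where a joint would pass 70% of its speed; a pose out of reach is approached as far as the arm can. A call with a number of a shift or a turn outside -1 to 1 is refused whole. A call with a gripper value outside its range is refused whole. "grip" is the closure, from 0 (fully open) to 1 (shut), set as the call begins (left out, the last holds). The fingers move at their own pace and stop on an object; "newtons" is the grip in N (left out, the last holds). Time passes only in rows, so rows that do not move let the fingers close. It gives the time, the measured TCP pose, the force, the opening and the grip force at its end, in the units of the state.
- read_state(): the state, without advancing time (a new reading comes with each control period).
- camera(name): name is "scene" or "top"; returns a dict with "image" (384x512x3 uint8, red, green, blue), "z_map" (384x512 float32, m along the optical axis (not along the pixel's ray), 0 where there is no reading), "mtx" (3x3 intrinsics, pixels), "dist" ([k1, k2, p1, p2, k3] as OpenCV has them; the pictures are not rectified), "view" (4x4, takes a point from world to camera coordinates). Camera axes: x right, y up, looking along -z (the intrinsics and any distortion apply to the point x, -y, -z); pixel columns grow to the right and rows downward; lengths in m; the calibration is good to about 2 mm. A picture is of the moment at which its call begins.
- close_job(): hands the job in; it is judged then, once.
The state is a dict: "time": time; "joint_positions": joint angles; "joint_vel": joint speeds; "joint_torque": joint torques, N m; "ee_pos": TCP position; "eef_rot": TCP orientation; "ft_force": force on the tool from outside, world axes, zero at the start; "torque": the same for the moment, N m; "width": finger opening in m; "grip_force": force on a finger pad.
Only numpy, scipy, OpenCV 4.12 (cv2) and the standard library are available. Lean on these libraries where they do the work, as an engineer would, in place of code of your own. Each camera call takes 0.05 s, during which the arm holds its last target. There are 200 camera calls.

## Working session

There is one attempt and no reset: what is moved stays moved. The work goes in short steps, Python scripts to look and compute and a tool call to move; the robot and the scene stay as the last step left them, time stands still between calls to the robot, and variables do not carry over. Pictures are saved under pics/ and viewed, at most 14 in all, crops included, and the job is handed in when it is done.

Besides the shell and the picture viewer there is one more tool, called after "Call:" by a JSON object that holds its "name" and its "arguments". step_arm: Moves the arm, as the interface text tells. Shifts and turns lie within -1 to 1; 1 stands for 25 mm of shift or 0.12 rad of turn. Its arguments: {"type":"object","properties":{"delta_pos":{"type":"array"},"turn":{"type":"array"},"grip":{"type":"number"},"newtons":{"type":"number"}},"required":["delta_pos","turn"]}

```bash
mkdir -p pics
cat > h.py <<'E'
from bench import *
import numpy as np, cv2
def cloud(c):
    z=c["z_map"]; h,w=z.shape
    u,v=np.meshgrid(np.arange(w),np.arange(h))
    p=cv2.undistortPoints(np.stack([u,v],-1).reshape(-1,1,2).astype(np.float32),c["mtx"],np.array(c["dist"])).reshape(h,w,2)
    P=np.stack([p[...,0]*z,-p[...,1]*z,-z,np.ones_like(z)],-1)
    W=(P@np.linalg.inv(c["view"]).T)[...,:3]
    W[z==0]=np.nan
    return W
def save(c,n,s=1.5): cv2.imwrite("pics/"+n,cv2.resize(c["image"][...,::-1],None,fx=s,fy=s))
E
python3 - <<'E'
from h import *
for n in("top","scene"):
    c=camera(n); save(c,n+"0.png"); np.savez(n+"0.npz",img=c["image"],W=cloud(c))
    print(n,np.linalg.inv(c["view"])[:3].round(3).tolist())
s=read_state();print(s["ee_pos"],s["eef_rot"],s["time"],s["width"])
E
```

```text
top [[-0.002, 0.978, -0.207, 0.317], [-1.0, -0.002, -0.002, -0.024], [-0.002, 0.207, 0.978, 1.171]]
scene [[-0.879, -0.296, 0.374, 1.054], [0.477, -0.538, 0.695, 0.899], [-0.005, 0.789, 0.614, 0.879]]
[ 0.19811987 -0.59237932  0.19553925] [ 9.87005624e-01  1.60684472e-01 -1.37526303e-04 -6.15537342e-04] 0.1 0.08738672638820355
```

View pics/top0.png

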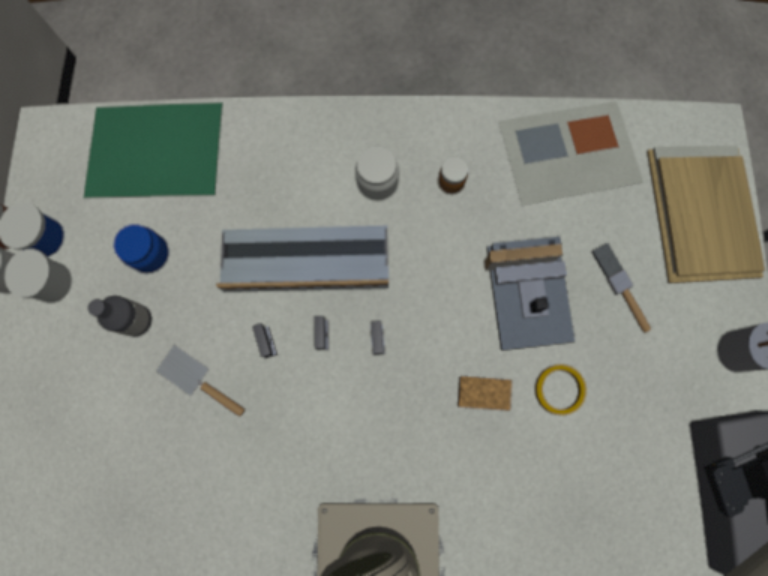

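View pics/scene0.png

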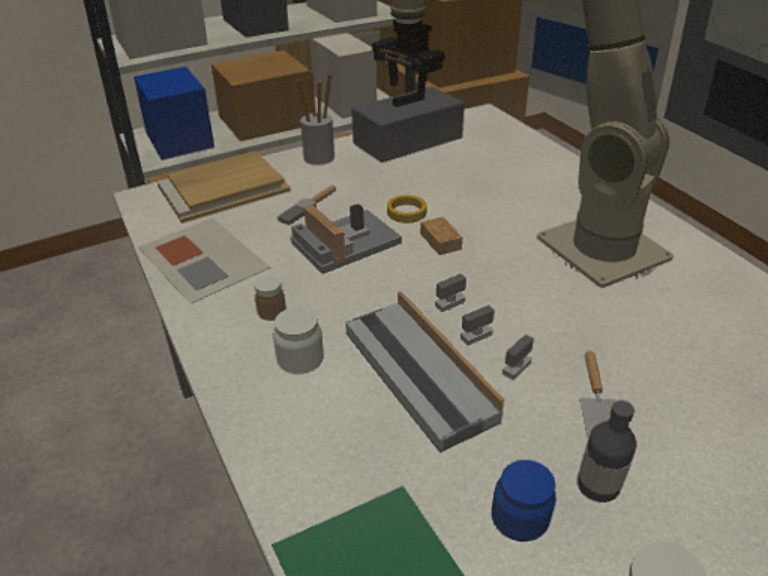

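The top view shows three stops at (264,340), (321,332) and (377,337). The ledge is at (220–388, 227–290) with its rail on the robot's side. The vise is at (530,295), with the panel at (525,255) and the post at (539,304). The scene view agrees, and the way out from the gripper's start is clear.

```bash
cat >> h.py <<'E'
def rects(W,box,zlo,zhi,minpts=15,px=0.002,close=5):
    """clusters of points in a height band, min-area rectangles in world mm/deg"""
    x0,x1,y0,y1=box; P=W.reshape(-1,3)
    m=(P[:,0]>x0)&(P[:,0]<x1)&(P[:,1]>y0)&(P[:,1]<y1)&(P[:,2]>zlo)&(P[:,2]<zhi); P=P[m]
    im=np.zeros((int((x1-x0)/px)+2,int((y1-y0)/px)+2),np.uint8)
    i=((P[:,:2]-[x0,y0])/px).astype(int); im[i[:,0],i[:,1]]=255
    im=cv2.dilate(im,np.ones((close,close)))
    n,l=cv2.connectedComponents(im); lab=l[i[:,0],i[:,1]]; out=[]
    for k in range(1,n):
        Q=P[lab==k]
        if len(Q)<minpts: continue
        (c,d,a)=cv2.minAreaRect((Q[:,:2]*1000).astype(np.float32))
        if d[0]<d[1]: d=(d[1],d[0]); a+=90
        out.append(dict(n=len(Q),c=np.round(c,1).tolist(),d=np.round(d,1).tolist(),long_deg=round((a+90)%180-90,1),z=round(float(np.median(Q[:,2]))*1000,1),z9=round(float(np.percentile(Q[:,2],95))*1000,1)))
    return out
E
python3 - <<'E'
from h import *
for n in("top","scene"):
    W=np.load(n+"0.npz")["W"]; print(n)
    for nm,b,lo,hi in [("stops",(.3,.56,-.05,.3),.05,.075),("ledge",(.45,.65,-.06,.32),.026,.038),("rail",(.45,.65,-.06,.32),.053,.068),("slotfloor",(.45,.65,-.06,.32),-.003,.01),("panel",(.4,.65,-.4,-.1),.092,.115),("post",(.35,.5,-.4,-.1),.08,.095),("jaws",(.35,.7,-.4,-.1),.044,.055),("vbase",(.35,.7,-.4,-.1),.014,.025)]:
        for r in rects(W,b,lo,hi): print(nm,r)
E
```

```text
top
stops {'n': 171, 'c': [426.3, 223.4], 'd': [64.5, 21.0], 'long_deg': 19.3, 'z': 60.6, 'z9': 64.3}
stops {'n': 158, 'c': [432.6, 2.4], 'd': [63.6, 20.0], 'long_deg': 1.4, 'z': 60.8, 'z9': 64.6}
stops {'n': 155, 'c': [441.3, 109.8], 'd': [63.0, 17.9], 'long_deg': 1.1, 'z': 60.9, 'z9': 64.7}
stops {'n': 344, 'c': [538.1, 139.8], 'd': [318.1, 9.4], 'long_deg': -88.6, 'z': 58.5, 'z9': 62.1}
ledge {'n': 54, 'c': [532.6, 214.7], 'd': [198.3, 1.4], 'long_deg': -88.8, 'z': 30.6, 'z9': 36.9}
ledge {'n': 30, 'c': [536.7, 29.9], 'd': [91.9, 1.5], 'long_deg': -88.9, 'z': 32.2, 'z9': 37.5}
ledge {'n': 2567, 'c': [597.7, 150.3], 'd': [339.0, 104.3], 'long_deg': 90.0, 'z': 31.3, 'z9': 34.7}
rail {'n': 33, 'c': [458.1, 3.9], 'd': [17.3, 12.4], 'long_deg': -89.6, 'z': 60.3, 'z9': 64.4}
rail {'n': 54, 'c': [462.2, 110.2], 'd': [20.8, 17.9], 'long_deg': -0.2, 'z': 61.2, 'z9': 64.7}
rail {'n': 15, 'c': [455.0, 231.1], 'd': [18.9, 6.5], 'long_deg': -89.5, 'z': 60.4, 'z9': 64.2}
rail {'n': 337, 'c': [537.8, 148.4], 'd': [335.4, 9.5], 'long_deg': -88.6, 'z': 58.9, 'z9': 62.2}
slotfloor {'n': 4232, 'c': 
[... 2156 characters left out ...]
: 90.1}
jaws {'n': 23, 'c': [496.3, -299.1], 'd': [25.1, 15.9], 'long_deg': -30.5, 'z': 48.9, 'z9': 53.3}
jaws {'n': 287, 'c': [605.3, -284.8], 'd': [162.4, 82.2], 'long_deg': -55.8, 'z': 48.6, 'z9': 52.9}
vbase {'n': 72, 'c': [366.3, -354.8], 'd': [89.5, 28.9], 'long_deg': -88.0, 'z': 20.9, 'z9': 23.7}
vbase {'n': 36, 'c': [354.2, -204.6], 'd': [99.8, 6.0], 'long_deg': 87.4, 'z': 20.2, 'z9': 24.3}
vbase {'n': 495, 'c': [454.3, -277.0], 'd': [210.4, 111.6], 'long_deg': 50.2, 'z': 18.4, 'z9': 21.6}
vbase {'n': 52, 'c': [497.2, -367.9], 'd': [49.4, 33.0], 'long_deg': 2.9, 'z': 18.0, 'z9': 21.0}
vbase {'n': 115, 'c': [622.1, -282.6], 'd': [166.5, 45.9], 'long_deg': -67.0, 'z': 18.7, 'z9': 24.5}
```

Call:
{"name": "step_arm", "arguments": {"delta_pos": [[0.3,0.6,0.3],[0.4,1,0.3],[0.4,1,0],[0.4,1,0],[0.4,1,0],[0.4,1,0],[0.4,1,0],[0.4,1,0],[0.4,1,0],[0.4,1,0],[0.4,1,0],[0.4,1,0]], "turn": [-0.1,-0.1,-0.1,-0.1,-0.1,-0.1,-0.1,-0.1,-0.1,-0.1,-0.1,-0.1], "grip": 0, "newtons": 30}}

```text
time: 1.3
ee_pos: [0.3159, -0.3015, 0.211]
eef_rot: [0.996, 0.089, -0.0, -0.0]
ft_force: [-0.4, -0.1, 0.4]
width: 0.087
grip_force: 0.0
```

Call:
{"name": "step_arm", "arguments": {"delta_pos": [[0.4,1,0],[0.4,1,0],[0.4,1,0],[0.4,1,0],[0.4,1,-0.3],[0.4,1,-0.3],[0.4,1,-0.4],[0.4,1,-0.4],[0.4,1,-0.4],[0.4,1,-0.4],[0.4,1,-0.4],[0.3,0.9,-0.4]], "turn": [-0.1,-0.1,-0.1,-0.1,-0.1,-0.1,-0.1,-0.1,-0.1,-0.1,-0.1,-0.1]}}

```text
time: 2.5
ee_pos: [0.4335, -0.0039, 0.1358]
eef_rot: [1.0, 0.017, 0.0, 0.0]
ft_force: [0.1, 0.4, 0.0]
width: 0.0869
grip_force: 0.0
```

```bash
cat >> h.py <<'E'
def pose():
    s=read_state(); q=s["eef_rot"]; yaw=np.degrees(2*np.arctan2(q[1],q[0]))
    print("t %.1f"%s["time"],"tcp mm",(s["ee_pos"]*1000).round(1),"yaw %.1f"%((yaw+180)%360-180),"w %.1f"%(s["width"]*1e3),"F",np.round(s["ft_force"],1),"gf %.1f"%s["grip_force"],"j7 %.2f"%s["joint_positions"][6],"q",np.round(q,3))
def stops(box=(.36,.52,-.08,.3),lo=.05,hi=.072):
    for n in("top","scene"):
        for r in rects(cloud(camera(n)),box,lo,hi): print(n,r["n"],r["c"],r["d"],r["long_deg"],r["z9"])
E
python3 -c "
from h import *
pose(); stops()"
```

```text
t 2.5 tcp mm [433.5  -3.9 135.8] yaw 2.0 w 86.9 F [0.1 0.4 0. ] gf 0.0 j7 -1.61 q [1.    0.017 0.    0.   ]
top 167 [426.1, 223.5] [64.1, 21.0] 19.0 64.9
top 29 [440.1, 118.0] [64.3, 12.4] 13.2 65.0
scene 142 [427.3, 226.0] [64.5, 21.1] 22.1 61.7
scene 131 [431.4, 3.9] [64.2, 25.6] 7.2 62.8
scene 147 [441.3, 115.6] [66.9, 21.9] 5.7 62.8
```

Call:
{"name": "step_arm", "arguments": {"delta_pos": [[-0.06,0.14,0],[0,0.14,-0.8],[0,0,-0.8],[0,0,-0.8],[0,0,-0.8],[0,0,-0.6],[0,0,-0.3],[0,0,0]], "turn": [0,0,0,0,0,0,0,0]}}

```text
time: 3.4
ee_pos: [0.4312, 0.0011, 0.0334]
eef_rot: [1.0, 0.017, -0.001, 0.0]
ft_force: [-0.1, 0.2, 0.2]
width: 0.0867
grip_force: 0.0
```

Call:
{"name": "step_arm", "arguments": {"delta_pos": [[0,0,0],[0,0,0],[0,0,0],[0,0,0],[0,0,0],[0,0,0],[0,0,0],[0,0,0]], "turn": [0,0,0,0,0,0,0,0], "grip": 1}}

```text
time: 4.2
ee_pos: [0.4318, 0.0018, 0.0338]
eef_rot: [1.0, 0.017, -0.0, 0.0]
ft_force: [-0.3, 0.4, 0.0]
width: 0.0313
grip_force: 0.0
```

```bash
python3 -c "
from h import *
pose()"
```

```text
t 4.2 tcp mm [431.8   1.8  33.8] yaw 2.0 w 31.3 F [-0.3  0.4  0. ] gf 0.0 j7 -1.74 q [ 1.     0.017 -0.     0.   ]
```

Call:
{"name": "step_arm", "arguments": {"delta_pos": [[0,0,0],[0,0,0],[0,0,0],[0,0,0],[0,0,0.4],[0,0,0.8],[0,0,0.8],[0,0,0.8],[0,0,0.2],[0,0,0]], "turn": [0,0,0,0,0,0,0,0,0,0]}}

```text
time: 5.2
ee_pos: [0.4322, 0.0016, 0.1093]
eef_rot: [1.0, 0.017, 0.001, 0.0]
ft_force: [-0.0, -0.4, -2.7]
width: 0.019
grip_force: 29.8
```

```bash
cat >> h.py <<'E'
def ortho(c,x,y,z):
    """image resampled at world points (x,y grids) at height z"""
    X,Y=np.meshgrid(x,y,indexing="ij"); P=np.stack([X,Y,np.full_like(X,z),np.ones_like(X)],-1)@np.asarray(c["view"]).T
    p=cv2.projectPoints((P[...,:3]*[1,-1,-1]).reshape(-1,1,3),np.zeros(3),np.zeros(3),c["mtx"],np.array(c["dist"]))[0].reshape(*X.shape,2).astype(np.float32)
    return cv2.remap(c["image"],p[...,0],p[...,1],cv2.INTER_LINEAR)
E
python3 - <<'E'
from h import *
pose()
# profile across the ledge in the guessed frame
for n in("top","scene"):
    c=camera(n); print(n)
    for yl in(-.1,0.,.1):
        xl=np.arange(-.090,.062,.002); th=np.radians(1.4)
        X=.613+xl*np.cos(th)-yl*np.sin(th); Y=.1513+xl*np.sin(th)+yl*np.cos(th)
        P=np.stack([X,Y,np.full_like(X,.032),np.ones_like(X)],-1)@np.asarray(c["view"]).T
        p=cv2.projectPoints(P[:,:3]*[1,-1,-1],np.zeros(3),np.zeros(3),c["mtx"],np.array(c["dist"]))[0].astype(np.float32)
        g=cv2.remap(cv2.cvtColor(c["image"],cv2.COLOR_RGB2GRAY),p[...,0],p[...,1],cv2.INTER_LINEAR).ravel()
        print(yl,' '.join(f"{int(a*1000)}:{v}" for a,v in zip(np.round(xl,3),g)))
    g=cv2.resize(ortho(c,np.arange(.5,.7,.001)[::-1],np.arange(-.06,.36,.001)[::-1],.032),None,fx=1.8,fy=1.8)
    cv2.imwrite(f"pics/led_{n}.png",g[...,::-1])
E
```

```text
t 5.2 tcp mm [432.2   1.6 109.3] yaw 2.0 w 19.0 F [-0.  -0.4 -2.7] gf 29.8 j7 -1.65 q [1.    0.017 0.001 0.   ]
top
-0.1 -90:127 -88:126 -86:125 -84:124 -82:123 -80:122 -78:121 -76:120 -74:119 -72:119 -70:119 -68:117 -66:116 -64:116 -62:114 -60:113 -58:112 -56:111 -54:110 -52:108 -50:106 -48:105 -46:103 -44:101 -42:98 -40:94 -38:92 -36:90 -34:97 -32:108 -30:122 -28:130 -26:136 -24:137 -22:135 -20:129 -18:114 -16:92 -14:70 -12:59 -10:56 -8:57 -6:57 -4:57 -2:57 0:57 2:57 4:56 6:56 8:57 10:59 12:70 14:85 16:106 18:122 20:133 22:135 24:136 26:136 28:136 30:136 32:137 34:137 36:136 38:136 40:137 42:140 44:149 46:156 48:162 50:165 52:166 54:165 56:165 58:165 60:167
0.0 -90:150 -88:134 -86:107 -84:86 -82:70 -80:67 -78:69 -76:76 -74:92 -72:107 -70:120 -68:128 -66:135 -64:139 -62:140 -60:140 -58:140 -56:139 -54:139 -52:139 -50:139 -48:139 -46:139 -44:138 -42:138 -40:138 -38:138 -36:139 -34:139 -32:139 -30:139 -28:140 -26:140 -24:139 -22:137 -20:129 -18:117 -16:94 -14:75 -12:62 -10:58 -8:56 -6:56 -4:56 -2:57 0:56 2:56 4:56 6:56 8:56 10:57 12:68 14:83 16:107 18:124 20:136 22:138 24:139 26:139 2
[... 1594 characters left out ...]
 14:69 16:107 18:149 20:142 22:136 24:134 26:138 28:139 30:140 32:138 34:136 36:135 38:138 40:143 42:141 44:110 46:78 48:77 50:79 52:79 54:80 56:73 58:76 60:139
0.1 -90:94 -88:76 -86:68 -84:67 -82:74 -80:71 -78:66 -76:71 -74:87 -72:112 -70:129 -68:136 -66:134 -64:135 -62:138 -60:137 -58:137 -56:138 -54:137 -52:136 -50:135 -48:134 -46:133 -44:136 -42:137 -40:138 -38:137 -36:136 -34:135 -32:135 -30:136 -28:138 -26:138 -24:138 -22:141 -20:141 -18:132 -16:95 -14:77 -12:68 -10:63 -8:64 -6:64 -4:68 -2:68 0:66 2:65 4:65 6:63 8:64 10:64 12:62 14:71 16:105 18:141 20:138 22:135 24:136 26:135 28:136 30:138 32:138 34:138 36:138 38:138 40:140 42:141 44:112 46:84 48:74 50:78 52:80 54:77 56:73 58:66 60:103
```

Call:
{"name": "step_arm", "arguments": {"delta_pos": [[0.6,0.3,0.1],[0.6,0.3,0.1],[0.6,0.3,0.1],[0.6,0.3,0],[0.6,0.3,0],[0.6,0.3,0],[0.6,0.3,0],[0.6,0.3,0],[0.6,0.3,0],[0.6,0.3,0],[0.6,0.3,0],[0.6,0.3,0]], "turn": [1,1,1,1,1,1,1,1,1,1,1,1]}}

```text
time: 6.5
ee_pos: [0.6117, 0.092, 0.1146]
eef_rot: [0.739, 0.674, -0.001, -0.001]
ft_force: [-0.0, -0.3, -2.3]
width: 0.0184
grip_force: 29.8
```

Call:
{"name": "step_arm", "arguments": {"delta_pos": [[0.08,0,0],[0,0,-0.3],[0,0,0],[0,0,0]], "turn": [1,0,0,0]}}

```text
time: 6.9
ee_pos: [0.6131, 0.0914, 0.1079]
eef_rot: [0.7, 0.715, -0.001, -0.0]
ft_force: [0.1, 0.3, -1.0]
width: 0.0184
grip_force: 29.8
```

Run:
```python
from h import *
pose()
for n in("top","scene"):
    c=camera(n)
    g=ortho(c,np.arange(.54,.69,.0005)[::-1],np.arange(-.02,.24,.0005)[::-1],.05)
    cv2.imwrite(f"pics/ins_{n}.png",g[...,::-1])
a=np.vstack([cv2.imread("pics/ins_top.png"),cv2.imread("pics/ins_scene.png")]);cv2.imwrite("pics/ins.png",cv2.resize(a,None,fx=.98,fy=.98))
```

```text
t 6.9 tcp mm [613.1  91.4 107.9] yaw 91.2 w 18.4 F [ 0.1  0.3 -1. ] gf 29.8 j7 -0.50 q [ 0.7    0.715 -0.001 -0.   ]
```

View pics/ins.png

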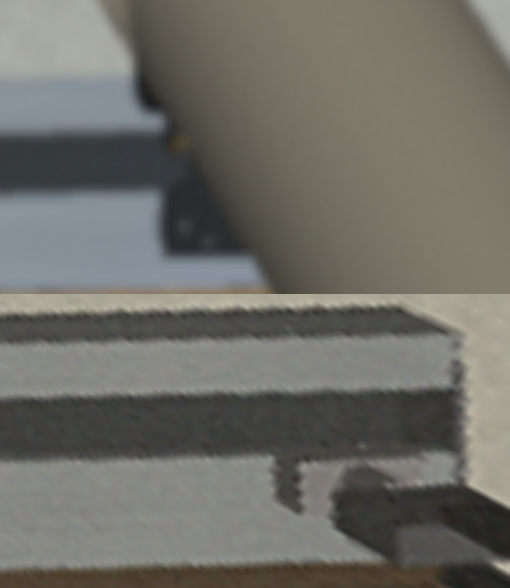

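Call:
{"name": "step_arm", "arguments": {"delta_pos": [[0.04,0,-0.4],[0,0,-0.6],[0,0,-0.5],[0,0,-0.3],[0,0,-0.2],[0,0,-0.2]], "turn": [0,0,0,0,0,0]}}

```text
time: 7.6
ee_pos: [0.6148, 0.0919, 0.0534]
eef_rot: [0.699, 0.716, 0.0, -0.0]
ft_force: [-0.4, 0.2, -2.4]
width: 0.0189
grip_force: 29.8
```

Call:
{"name": "step_arm", "arguments": {"delta_pos": [[0,0,-0.2],[0,0,-0.2],[0,0,-0.1],[0,0,0]], "turn": [0,0,0,0]}}

```text
time: 8.0
ee_pos: [0.6146, 0.0917, 0.041]
eef_rot: [0.699, 0.716, -0.0, -0.0]
ft_force: [0.1, 0.2, -2.0]
width: 0.0188
grip_force: 29.8
```

```bash
python3 -c "
from h import *
pose()"
```

```text
t 8.0 tcp mm [614.6  91.7  41. ] yaw 91.4 w 18.8 F [ 0.1  0.2 -2. ] gf 29.8 j7 -0.54 q [ 0.699  0.716 -0.    -0.   ]
```

Call:
{"name": "step_arm", "arguments": {"delta_pos": [[0,0,-0.1],[0,0,-0.04],[0,0,0],[0,0,0],[0,0,0],[0,0,0],[0,0,0],[0,0,0],[0,0,0],[0,0,0],[0,0,0],[0,0,0]], "turn": [0,0,-0.5,-1,-1,-1,-1,-1,-1,-1,-1,-1]}}

```text
time: 9.2
ee_pos: [0.6148, 0.0919, 0.0379]
eef_rot: [0.975, 0.223, 0.0, 0.0]
ft_force: [-0.1, 0.2, -2.1]
width: 0.0185
grip_force: 29.8
```

Call:
{"name": "step_arm", "arguments": {"delta_pos": [[0,0,0],[0,0,0],[0,0,0],[0,0,0],[0,0,0],[0,0,0]], "turn": [-1,-1,-1,-0.6,0,0]}}

```text
time: 9.8
ee_pos: [0.6148, 0.0919, 0.0379]
eef_rot: [1.0, 0.013, 0.0, 0.0]
ft_force: [0.4, -0.7, -1.1]
width: 0.0187
grip_force: 29.8
```

```bash
python3 -c "
from h import *
pose()"
```

```text
t 9.8 tcp mm [614.8  91.9  37.9] yaw 1.4 w 18.7 F [ 0.4 -0.7 -1.1] gf 29.8 j7 -1.98 q [1.    0.013 0.    0.   ]
```

Call:
{"name": "step_arm", "arguments": {"delta_pos": [[0,0,-0.03],[0,0,0],[0,0,0]], "turn": [0,0,0]}}

```text
time: 10.1
ee_pos: [0.615, 0.0918, 0.0377]
eef_rot: [1.0, 0.012, 0.0, 0.0]
ft_force: [-2.6, -1.1, 5.2]
width: 0.0187
grip_force: 29.8
```

Call:
{"name": "step_arm", "arguments": {"delta_pos": [[0,0,0],[0,0,0],[0,0,0],[0,0,0],[0,0,0],[0,0,0.4],[0,0,0.8],[0,0,1],[0,0,1],[0,0,0.8]], "turn": [0,0,0,0,0,0,0,0,0,0], "grip": 0.5}}

```text
time: 11.1
ee_pos: [0.6152, 0.092, 0.1395]
eef_rot: [1.0, 0.012, 0.001, -0.0]
ft_force: [0.6, -0.8, 0.3]
width: 0.0433
grip_force: 0.0
```

Call:
{"name": "step_arm", "arguments": {"delta_pos": [[-0.8,0,0],[-1,0,0],[-1,0,0],[-1,0,0],[-1,0.2,0],[-1,0.2,0],[-0.9,0.2,0],[0,0.1,0],[0,0,0]], "turn": [0,0,0,0,0,0,0,0,0], "grip": 0}}

```text
time: 12.0
ee_pos: [0.4477, 0.1095, 0.1379]
eef_rot: [1.0, 0.012, 0.001, 0.0]
ft_force: [0.7, 0.4, -0.8]
width: 0.0868
grip_force: 0.0
```

Run:
```python
from h import *
pose(); stops((.36,.69,-.08,.3),.045,.078)
c=camera("scene"); save(c,"s1.png")
```

```text
t 12.0 tcp mm [447.7 109.5 137.9] yaw 1.3 w 86.8 F [ 0.7  0.4 -0.8] gf 0.0 j7 -1.91 q [1.    0.012 0.001 0.   ]
top 158 [539.4, 45.0] [128.4, 9.5] 90.0 62.2
top 155 [614.2, 92.1] [62.8, 20.0] 2.3 67.8
scene 161 [424.9, 226.0] [65.6, 20.3] 21.6 61.9
scene 173 [441.6, 116.0] [65.4, 24.0] -1.2 62.4
scene 452 [536.3, 141.3] [317.3, 12.7] -89.2 60.2
scene 227 [614.6, 94.7] [65.5, 22.9] 1.3 66.1
```

View pics/s1.png

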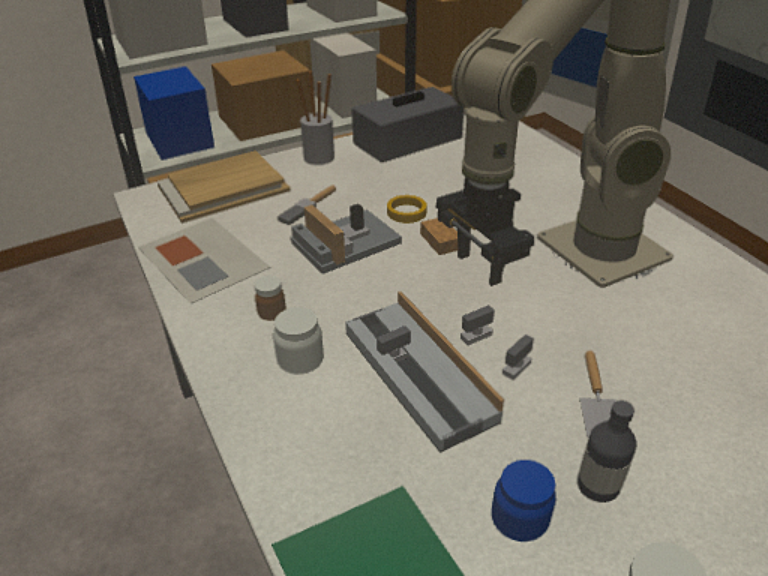

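The scene picture shows stop 1 locked across the slot at (393,340). The other two still stand at (478,325) and (518,357).

Call:
{"name": "step_arm", "arguments": {"delta_pos": [[-0.25,0.1,0],[0,0,-0.8],[0,0,-0.8],[0,0,-0.8],[0,0,-0.8],[0,0,-0.6],[0,0,-0.38],[0,0,0]], "turn": [0,0,0,0,0,0,0,0]}}

```text
time: 12.95
ee_pos: [0.4402, 0.1117, 0.0316]
eef_rot: [1.0, 0.011, -0.001, -0.0]
ft_force: [0.1, -0.5, 0.8]
width: 0.0874
grip_force: 0.0
```

Call:
{"name": "step_arm", "arguments": {"delta_pos": [[0,0,0],[0,0,0],[0,0,0],[0,0,0],[0,0,0],[0,0,0],[0,0,0],[0,0,0],[0,0,0],[0,0,0],[0,0,0],[0,0,0]], "turn": [0,0,0,0,0,0,0,0,0,0,0,0], "grip": 1}}

```text
time: 14.15
ee_pos: [0.441, 0.1118, 0.0325]
eef_rot: [1.0, 0.011, 0.0, -0.0]
ft_force: [0.6, -0.2, -0.2]
width: 0.0194
grip_force: 30.0
```

Call:
{"name": "step_arm", "arguments": {"delta_pos": [[0,0,0.4],[0,0,0.8],[0,0,0.8],[0,0,0.8],[0,0,0.3],[0,0,0]], "turn": [0,0,0,0,0,0]}}

```text
time: 14.75
ee_pos: [0.4417, 0.1118, 0.111]
eef_rot: [1.0, 0.011, 0.001, 0.0]
ft_force: [0.1, -0.6, -1.9]
width: 0.019
grip_force: 30.0
```

Run:
```python
from h import *
pose(); 
print(*[r for r in rects(cloud(camera("scene")),(.36,.52,.05,.3),.04,.16)],sep="\n")
```

```text
t 14.8 tcp mm [441.7 111.8 111. ] yaw 1.3 w 19.0 F [ 0.1 -0.6 -1.9] gf 30.0 j7 -1.94 q [1.    0.011 0.001 0.   ]
{'n': 185, 'c': [426.2, 227.3], 'd': [63.1, 19.9], 'long_deg': 18.4, 'z': 58.5, 'z9': 61.9}
{'n': 494, 'c': [441.3, 116.3], 'd': [66.7, 38.5], 'long_deg': -14.8, 'z': 119.6, 'z9': 153.3}
```

Call:
{"name": "step_arm", "arguments": {"delta_pos": [[0.56,0.13,0.1],[0.56,0.13,0.1],[0.56,0.13,0],[0.56,0.13,0],[0.56,0.13,0],[0.56,0.13,0],[0.56,0.13,0],[0.56,0.13,0],[0.56,0.13,0],[0.56,0.13,0],[0.56,0.13,0],[0.56,0.13,0]], "turn": [1,1,1,1,1,1,1,1,1,1,1,1]}}

```text
time: 16.0
ee_pos: [0.6088, 0.1507, 0.1132]
eef_rot: [0.743, 0.67, -0.001, -0.001]
ft_force: [-0.8, 0.1, -2.8]
width: 0.0192
grip_force: 30.0
```

Call:
{"name": "step_arm", "arguments": {"delta_pos": [[0.12,0.02,0],[0,0,-0.6],[0,0,-0.6],[0,0,-0.1],[0,0,0],[0,0,0]], "turn": [1,0.1,0,0,0,0]}}

```text
time: 16.6
ee_pos: [0.612, 0.1514, 0.0827]
eef_rot: [0.699, 0.715, 0.0, 0.0]
ft_force: [0.3, -0.1, -1.0]
width: 0.0191
grip_force: 30.0
```

Call:
{"name": "step_arm", "arguments": {"delta_pos": [[0.03,0,-0.4],[0,0,-0.3],[0,0,-0.3],[0,0,-0.3],[0,0,-0.2],[0,0,-0.2],[0,0,-0.1],[0,0,-0.03],[0,0,0]], "turn": [0,0,0,0,0,0,0,0,0]}}

```text
time: 17.5
ee_pos: [0.6129, 0.1513, 0.0369]
eef_rot: [0.699, 0.716, 0.0, 0.0]
ft_force: [-0.1, 0.3, -2.9]
width: 0.0191
grip_force: 30.0
```

Call:
{"name": "step_arm", "arguments": {"delta_pos": [[0,0,0],[0,0,0],[0,0,0],[0,0,0],[0,0,0],[0,0,0],[0,0,0],[0,0,0],[0,0,0],[0,0,0],[0,0,0],[0,0,0]], "turn": [-0.6,-1,-1,-1,-1,-1,-1,-1,-1,-1,-1,-1]}}

```text
time: 18.7
ee_pos: [0.6129, 0.1515, 0.0371]
eef_rot: [0.995, 0.099, 0.0, -0.0]
ft_force: [-0.1, -0.2, -2.1]
width: 0.019
grip_force: 30.0
```

Call:
{"name": "step_arm", "arguments": {"delta_pos": [[0,0,0],[0,0,0],[0,0,-0.03],[0,0,0],[0,0,0]], "turn": [-1,-0.5,0,0,0]}}

```text
time: 19.2
ee_pos: [0.6131, 0.1516, 0.0366]
eef_rot: [1.0, 0.012, 0.0, -0.0]
ft_force: [-0.8, 0.5, 2.3]
width: 0.0191
grip_force: 30.0
```

Call:
{"name": "step_arm", "arguments": {"delta_pos": [[0,0,0],[0,0,0],[0,0,0],[0,0,0],[0,0,0],[0,0,0.4],[0,0,0.8],[0,0,1],[0,0,1],[0,0,0.8]], "turn": [0,0,0,0,0,0,0,0,0,0], "grip": 0.5}}

```text
time: 20.2
ee_pos: [0.6132, 0.1515, 0.1385]
eef_rot: [1.0, 0.012, 0.001, -0.0]
ft_force: [1.1, 1.1, 0.3]
width: 0.0435
grip_force: 0.0
```

Call:
{"name": "step_arm", "arguments": {"delta_pos": [[-0.8,0,0],[-1,0.4,0],[-1,0.4,0],[-1,0.4,0],[-1,0.4,0],[-1,0.5,0],[-1,0.4,0],[-0.7,0.3,0],[0,0.1,0],[0,0,0]], "turn": [0,0,0.4,0.4,0.4,0.4,0.4,0.4,0.2,0], "grip": 0}}

```text
time: 21.2
ee_pos: [0.4257, 0.2241, 0.1368]
eef_rot: [0.986, 0.167, 0.001, 0.0]
ft_force: [0.4, 0.6, 0.5]
width: 0.0872
grip_force: 0.0
```

Run:
```python
from h import *
pose(); stops((.36,.69,-.08,.3),.045,.078)
```

```text
t 21.2 tcp mm [425.7 224.1 136.8] yaw 19.2 w 87.2 F [0.4 0.6 0.5] gf 0.0 j7 -1.87 q [0.986 0.167 0.001 0.   ]
top 93 [415.5, 219.5] [42.1, 21.1] 18.1 63.8
top 27 [452.1, 232.0] [19.8, 11.4] -68.9 63.9
top 376 [538.0, 140.3] [319.2, 9.5] -88.8 62.1
top 156 [614.1, 91.9] [62.4, 20.1] 1.4 68.2
top 150 [612.9, 149.3] [62.0, 18.4] 1.4 68.2
scene 159 [425.2, 226.6] [67.0, 19.5] 21.9 62.6
scene 443 [536.8, 140.3] [318.0, 11.1] -88.9 60.4
scene 238 [612.7, 155.0] [67.3, 22.5] 2.6 66.8
scene 224 [614.3, 95.7] [64.6, 22.2] 2.4 66.7
```

Both stops are in place. Now I'll pick up the third.

Call:
{"name": "step_arm", "arguments": {"delta_pos": [[0,0,-0.4],[0,0,-0.8],[0,0,-0.8],[0,0,-0.8],[0,0,-0.7],[0,0,-0.4],[0,0,-0.24],[0,0,0]], "turn": [0,0,0,0,0,0,0,0]}}

```text
time: 22.1
ee_pos: [0.425, 0.2236, 0.0319]
eef_rot: [0.986, 0.166, -0.001, 0.0]
ft_force: [0.0, 0.0, -0.5]
width: 0.0871
grip_force: 0.0
```

Call:
{"name": "step_arm", "arguments": {"delta_pos": [[0,0,0],[0,0,0],[0,0,0],[0,0,0],[0,0,0],[0,0,0],[0,0,0],[0,0,0],[0,0,0],[0,0,0],[0,0,0],[0,0,0]], "turn": [0,0,0,0,0,0,0,0,0,0,0,0], "grip": 1}}

```text
time: 23.3
ee_pos: [0.4253, 0.2237, 0.0325]
eef_rot: [0.986, 0.167, 0.0, 0.0]
ft_force: [0.8, 0.2, -0.3]
width: 0.019
grip_force: 30.0
```

Call:
{"name": "step_arm", "arguments": {"delta_pos": [[0,0,0.4],[0,0,0.8],[0,0,0.8],[0,0,0.8],[0,0,0.4],[0,0,0],[0,0,0]], "turn": [0,0,0,0,0,0,0]}}

```text
time: 24.0
ee_pos: [0.425, 0.2235, 0.112]
eef_rot: [0.986, 0.167, -0.0, 0.0]
ft_force: [1.0, 0.6, -2.1]
width: 0.0189
grip_force: 30.0
```

Run:
```python
from h import *
pose()
```

```text
t 24.0 tcp mm [425.  223.5 112. ] yaw 19.2 w 18.9 F [ 1.   0.6 -2.1] gf 30.0 j7 -1.89 q [ 0.986  0.167 -0.     0.   ]
```

Call:
{"name": "step_arm", "arguments": {"delta_pos": [[0.62,-0.04,0.1],[0.62,-0.04,0.1],[0.62,-0.04,0],[0.62,-0.04,0],[0.62,-0.04,0],[0.62,-0.04,0],[0.62,-0.04,0],[0.62,-0.04,0],[0.62,-0.04,0],[0.62,-0.04,0],[0.62,-0.04,0],[0.62,-0.04,0]], "turn": [0.875,0.875,0.875,0.875,0.875,0.875,0.875,0.875,0.875,0.875,0.875,0.875]}}

```text
time: 25.2
ee_pos: [0.6112, 0.2115, 0.1157]
eef_rot: [0.697, 0.717, -0.001, -0.001]
ft_force: [0.3, 0.1, -1.1]
width: 0.019
grip_force: 30.0
```

Call:
{"name": "step_arm", "arguments": {"delta_pos": [[0,0,0],[0,0,-0.6],[0,0,-0.6],[0,0,-0.2],[0,0,0],[0,0,0]], "turn": [0,0,0,0,0,0]}}

```text
time: 25.8
ee_pos: [0.6111, 0.2119, 0.0827]
eef_rot: [0.699, 0.715, 0.0, 0.0]
ft_force: [0.6, 0.1, -1.4]
width: 0.0191
grip_force: 30.0
```

Run:
```python
from h import *
pose()
```

```text
t 25.8 tcp mm [611.1 211.9  82.7] yaw 91.4 w 19.1 F [ 0.6  0.1 -1.4] gf 30.0 j7 -0.64 q [0.699 0.715 0.    0.   ]
```

Call:
{"name": "step_arm", "arguments": {"delta_pos": [[0.01,0,-0.4],[0,0,-0.3],[0,0,-0.3],[0,0,-0.3],[0,0,-0.2],[0,0,-0.2],[0,0,-0.1],[0,0,-0.03],[0,0,0]], "turn": [0,0,0,0,0,0,0,0,0]}}

```text
time: 26.7
ee_pos: [0.6116, 0.2118, 0.0369]
eef_rot: [0.699, 0.716, 0.0, 0.0]
ft_force: [-0.4, 0.5, -2.3]
width: 0.0186
grip_force: 30.0
```

Run:
```python
from h import *
pose()
```

```text
t 26.7 tcp mm [611.6 211.8  36.9] yaw 91.4 w 18.6 F [-0.4  0.5 -2.3] gf 30.0 j7 -0.67 q [0.699 0.716 0.    0.   ]
```

Call:
{"name": "step_arm", "arguments": {"delta_pos": [[0,0,0],[0,0,0],[0,0,0],[0,0,0],[0,0,0],[0,0,0],[0,0,0],[0,0,0],[0,0,0],[0,0,0],[0,0,0],[0,0,0]], "turn": [-0.6,-1,-1,-1,-1,-1,-1,-1,-1,-1,-1,-1]}}

```text
time: 27.9
ee_pos: [0.6117, 0.212, 0.0371]
eef_rot: [0.995, 0.099, 0.0, -0.0]
ft_force: [0.7, 0.2, -2.0]
width: 0.0191
grip_force: 30.0
```

Call:
{"name": "step_arm", "arguments": {"delta_pos": [[0,0,0],[0,0,0],[0,0,-0.03],[0,0,0],[0,0,0]], "turn": [-1,-0.5,0,0,0]}}

```text
time: 28.4
ee_pos: [0.6119, 0.212, 0.0365]
eef_rot: [1.0, 0.012, 0.0, -0.0]
ft_force: [-0.9, -0.6, 3.1]
width: 0.0191
grip_force: 30.0
```

Call:
{"name": "step_arm", "arguments": {"delta_pos": [[0,0,0],[0,0,0],[0,0,0],[0,0,0],[0,0,0],[0,0,0.4],[0,0,0.8],[0,0,1],[0,0,1],[0,0,1]], "turn": [0,0,0,0,0,0,0,0,0,0], "grip": 0.5}}

```text
time: 29.4
ee_pos: [0.6115, 0.2119, 0.1429]
eef_rot: [1.0, 0.011, 0.0, -0.0]
ft_force: [0.4, -0.0, 0.3]
width: 0.0433
grip_force: 0.0
```

Call:
{"name": "step_arm", "arguments": {"delta_pos": [[-0.2,-0.5,0.4],[-0.2,-1,0.4],[-0.2,-1,0],[-0.2,-1,0],[-0.2,-1,0],[-0.2,-1,0],[-0.2,-1,0],[-0.2,-1,0],[-0.2,-1,0],[-0.2,-1,0],[-0.2,-1,0],[-0.2,-1,0]], "turn": [0,0,0,0,0,0,0,0,0,0,0,0], "grip": 0}}

```text
time: 30.6
ee_pos: [0.5503, -0.0776, 0.1607]
eef_rot: [1.0, 0.011, -0.0, 0.0]
ft_force: [0.6, 0.0, 0.2]
width: 0.0867
grip_force: 0.0
```

Run:
```python
from h import *
pose(); stops((.36,.69,-.08,.3),.045,.078)
for n in("top","scene"):
  W=cloud(camera(n))
  print(n,rects(W,(.4,.65,-.4,-.1),.092,.115),rects(W,(.35,.51,-.4,-.1),.08,.095,10))
c=camera("scene"); save(c,"s2.png")
```

```text
t 30.6 tcp mm [550.3 -77.6 160.7] yaw 1.3 w 86.7 F [0.6 0.  0.2] gf 0.0 j7 -1.55 q [ 1.     0.011 -0.     0.   ]
top 376 [538.0, 140.3] [319.1, 9.2] -88.8 62.3
top 157 [614.2, 92.6] [61.5, 20.0] 3.3 68.0
top 149 [612.9, 148.9] [61.8, 18.1] 1.6 68.1
top 165 [612.2, 210.7] [62.0, 20.3] 1.8 68.4
scene 446 [537.0, 139.7] [320.4, 11.0] -88.7 60.3
scene 239 [612.3, 155.2] [66.9, 22.6] 1.5 66.4
scene 222 [614.2, 95.3] [66.3, 22.9] 4.1 66.3
scene 250 [612.3, 214.6] [63.2, 22.1] 1.4 66.5
top [{'n': 373, 'c': [585.1, -283.4], 'd': [140.7, 23.2], 'long_deg': -84.4, 'z': 98.6, 'z9': 102.3}] [{'n': 70, 'c': [491.7, -310.8], 'd': [24.1, 22.2], 'long_deg': 8.8, 'z': 88.1, 'z9': 91.0}]
scene [{'n': 189, 'c': [586.5, -281.2], 'd': [141.7, 27.3], 'long_deg': -83.1, 'z': 98.2, 'z9': 101.3}] [{'n': 39, 'c': [493.0, -305.3], 'd': [23.5, 23.4], 'long_deg': -79.4, 'z': 88.0, 'z9': 90.8}]
```

View pics/s2.png

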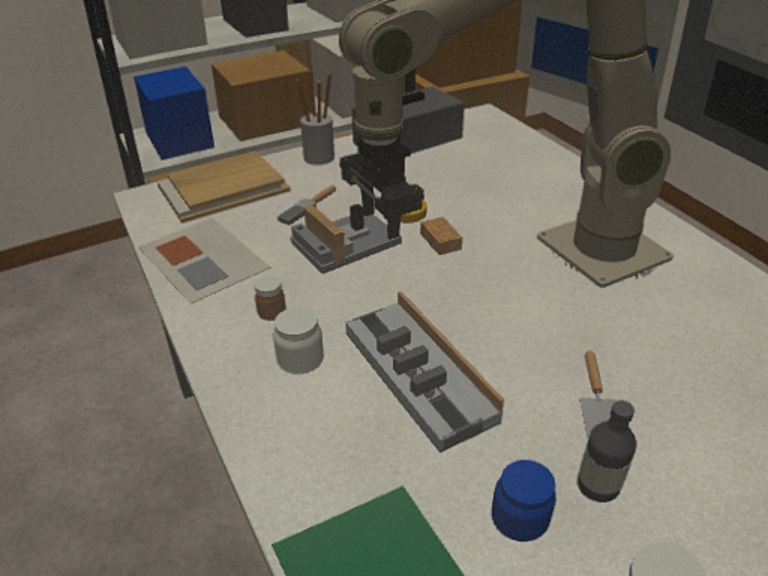

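The scene picture shows all three stops across the slot at (393,340), (410,358) and (428,378). The panel is still clamped at (325,233), and the post is at (357,216).

Call:
{"name": "step_arm", "arguments": {"delta_pos": [[-0.24,-0.9,0],[-0.24,-0.9,0],[-0.24,-0.9,0],[-0.24,-0.9,0],[-0.24,-0.9,0],[-0.24,-0.9,-0.3],[-0.24,-0.9,-0.3],[-0.24,-1,-0.3],[-0.24,-1,-0.3],[-0.2,-0.98,-0.3],[0,0,0],[0,0,0]], "turn": [0,0,0.1,0.1,0.1,0.1,0.1,0.1,0,0,0,0]}}

```text
time: 32.05
ee_pos: [0.4927, -0.3068, 0.1232]
eef_rot: [0.999, 0.048, -0.0, -0.0]
ft_force: [0.2, 1.2, -0.0]
width: 0.0869
grip_force: 0.0
```

Run:
```python
from h import *
pose()
```

```text
t 32.0 tcp mm [ 492.7 -306.8  123.2] yaw 5.5 w 86.9 F [ 0.2  1.2 -0. ] gf 0.0 j7 -1.04 q [ 0.999  0.048 -0.    -0.   ]
```

Call:
{"name": "step_arm", "arguments": {"delta_pos": [[-0.04,-0.1,-0.4],[0,0,-0.6],[0,0,-0.6],[0,0,-0.6],[0,0,-0.4],[0,0,-0.1],[0,0,0]], "turn": [0,0,0,0,0,0,0]}}

```text
time: 32.75
ee_pos: [0.4914, -0.3101, 0.0556]
eef_rot: [0.999, 0.047, -0.0, -0.0]
ft_force: [-0.1, 0.5, -0.0]
width: 0.0872
grip_force: 0.0
```

Call:
{"name": "step_arm", "arguments": {"delta_pos": [[0,0,0],[0,0,0],[0,0,0],[0,0,0],[0,0,0],[0,0,0],[0,0,0],[0,0,0],[0,0,0],[0,0,0],[0,0,0],[0,0,0]], "turn": [0,0,0,0,0,0,0,0,0,0,0,0], "grip": 1, "newtons": 20}}

```text
time: 33.95
ee_pos: [0.4916, -0.3116, 0.0561]
eef_rot: [0.999, 0.047, 0.0, 0.001]
ft_force: [2.6, -4.7, -3.5]
width: 0.0238
grip_force: 20.0
```

Run:
```python
from h import *
pose()
```

```text
t 34.0 tcp mm [ 491.6 -311.6   56.1] yaw 5.4 w 23.8 F [ 2.6 -4.7 -3.5] gf 20.0 j7 -1.05 q [0.999 0.047 0.    0.001]
```

Call:
{"name": "step_arm", "arguments": {"delta_pos": [[-0.04,-0.03,0],[-0.08,-0.02,0],[-0.12,-0.01,0],[-0.16,-0.015,0],[-0.16,-0.015,0],[-0.16,-0.015,0],[-0.16,-0.015,0],[-0.16,-0.015,0],[-0.16,-0.015,0],[-0.16,-0.015,0],[-0.16,-0.015,0],[-0.16,-0.015,0]], "turn": [0,0,0,0,0,0,0,0,0,0,0,0]}}

```text
time: 35.15
ee_pos: [0.4515, -0.3157, 0.0562]
eef_rot: [0.999, 0.048, 0.002, 0.001]
ft_force: [21.0, -6.5, -18.3]
width: 0.0235
grip_force: 20.0
```

Call:
{"name": "step_arm", "arguments": {"delta_pos": [[0,0,0],[0,0,0],[0,0,0]], "turn": [0,0,0]}}

```text
time: 35.45
ee_pos: [0.4515, -0.3158, 0.0562]
eef_rot: [0.999, 0.048, 0.002, 0.001]
ft_force: [9.3, -4.8, -8.8]
width: 0.0235
grip_force: 20.0
```

Run:
```python
from h import *
pose()
for n in("top","scene"):
  W=cloud(camera(n))
  print(n,rects(W,(.4,.65,-.4,-.1),.092,.115))
```

```text
t 35.5 tcp mm [ 451.5 -315.8   56.2] yaw 5.5 w 23.5 F [ 9.3 -4.8 -8.8] gf 20.0 j7 -0.99 q [0.999 0.048 0.002 0.001]
top [{'n': 367, 'c': [584.8, -283.6], 'd': [140.7, 24.2], 'long_deg': -84.0, 'z': 98.8, 'z9': 102.2}]
scene [{'n': 30, 'c': [451.1, -294.8], 'd': [19.6, 10.7], 'long_deg': 6.1, 'z': 101.8, 'z9': 112.7}, {'n': 33, 'c': [456.0, -328.6], 'd': [17.9, 17.2], 'long_deg': -26.0, 'z': 105.7, 'z9': 112.6}, {'n': 187, 'c': [587.2, -282.4], 'd': [145.9, 26.2], 'long_deg': -83.2, 'z': 97.7, 'z9': 100.9}]
```

Call:
{"name": "step_arm", "arguments": {"delta_pos": [[-0.06,0,0],[-0.06,0,0],[0,0,0]], "turn": [0,0,0]}}

```text
time: 35.85
ee_pos: [0.451, -0.3158, 0.0564]
eef_rot: [0.999, 0.048, 0.004, 0.002]
ft_force: [20.9, -7.1, -16.6]
width: 0.0237
grip_force: 20.0
```

Run:
```python
from h import *
pose()
```

```text
t 35.9 tcp mm [ 451.  -315.8   56.4] yaw 5.5 w 23.7 F [ 20.9  -7.1 -16.6] gf 20.0 j7 -0.99 q [0.999 0.048 0.004 0.002]
```

Call:
{"name": "step_arm", "arguments": {"delta_pos": [[0.12,0.02,0],[0,0,0]], "turn": [0,0]}}

```text
time: 36.05
ee_pos: [0.4509, -0.3158, 0.0563]
eef_rot: [0.999, 0.047, 0.001, 0.001]
ft_force: [6.5, -4.7, -6.2]
width: 0.0236
grip_force: 20.0
```

Call:
{"name": "step_arm", "arguments": {"delta_pos": [[0,0,0],[0,0,0],[0,0,0],[0,0,0],[0,0,0],[0,0,0.4],[0,0,0.8],[0,0,1],[0,0,1],[0,0,0.8]], "turn": [0,0,0,0,0,0,0,0,0,0], "grip": 0.4}}

```text
time: 37.05
ee_pos: [0.4499, -0.3148, 0.1584]
eef_rot: [0.999, 0.047, 0.001, 0.001]
ft_force: [0.4, -0.1, -0.1]
width: 0.0519
grip_force: 0.0
```

Call:
{"name": "step_arm", "arguments": {"delta_pos": [[0.44,0.1,0],[0.44,0.1,0],[0.44,0.1,0],[0.44,0.1,0],[0.44,0.1,0],[0.44,0.1,0],[0.44,0.1,0],[0.44,0.1,0],[0.44,0.1,0],[0.44,0.1,0],[0.44,0.1,0],[0.44,0.1,0]], "turn": [1,1,1,1,1,1,1,1,1,1,1,1], "grip": 0}}

```text
time: 38.25
ee_pos: [0.582, -0.2846, 0.1569]
eef_rot: [0.718, 0.696, 0.0, 0.0]
ft_force: [0.1, 0.3, -0.6]
width: 0.0869
grip_force: 0.0
```

Call:
{"name": "step_arm", "arguments": {"delta_pos": [[0,0,0],[0,0,0],[0,0,0],[0,0,0]], "turn": [1,0.1,0,0]}}

```text
time: 38.65
ee_pos: [0.5813, -0.2849, 0.1564]
eef_rot: [0.674, 0.739, -0.0, 0.0]
ft_force: [-0.1, -0.5, 0.7]
width: 0.0874
grip_force: 0.0
```

Run:
```python
from h import *
pose()
for n in("top","scene"):
  W=cloud(camera(n))
  print(n,rects(W,(.5,.65,-.4,-.1),.092,.115),rects(W,(.35,.51,-.4,-.1),.08,.095,10))
```

```text
t 38.6 tcp mm [ 581.3 -284.9  156.4] yaw 95.3 w 87.4 F [-0.1 -0.5  0.7] gf 0.0 j7 0.36 q [ 0.674  0.739 -0.     0.   ]
top [{'n': 221, 'c': [582.9, -256.2], 'd': [84.8, 22.4], 'long_deg': -85.8, 'z': 99.0, 'z9': 103.0}] [{'n': 48, 'c': [450.4, -309.6], 'd': [22.6, 17.2], 'long_deg': -1.3, 'z': 88.5, 'z9': 91.6}]
scene [{'n': 190, 'c': [585.8, -282.1], 'd': [147.7, 26.2], 'long_deg': -84.0, 'z': 98.1, 'z9': 100.6}] [{'n': 41, 'c': [452.8, -311.4], 'd': [27.7, 23.0], 'long_deg': 87.6, 'z': 87.4, 'z9': 90.4}]
```

Call:
{"name": "step_arm", "arguments": {"delta_pos": [[0.16,0.04,-0.3],[0,0,-0.7],[0,0,-0.8],[0,0,-0.8],[0,0,-0.6],[0,0,-0.3],[0,0,-0.04],[0,0,0]], "turn": [0,0,0,0,0,0,0,0]}}

```text
time: 39.55
ee_pos: [0.5859, -0.2837, 0.068]
eef_rot: [0.672, 0.74, 0.0, 0.0]
ft_force: [-0.4, 1.5, 0.4]
width: 0.0868
grip_force: 0.0
```

Call:
{"name": "step_arm", "arguments": {"delta_pos": [[0,0,0],[0,0,0],[0,0,0],[0,0,0],[0,0,0],[0,0,0],[0,0,0],[0,0,0],[0,0,0],[0,0,0],[0,0,0],[0,0,0]], "turn": [0,0,0,0,0,0,0,0,0,0,0,0], "grip": 1, "newtons": 30}}

```text
time: 40.75
ee_pos: [0.5856, -0.2836, 0.0675]
eef_rot: [0.672, 0.74, 0.0, 0.0]
ft_force: [1.0, -1.0, 0.4]
width: 0.0213
grip_force: 30.0
```

Run:
```python
from h import *
pose()
```

```text
t 40.8 tcp mm [ 585.6 -283.6   67.5] yaw 95.5 w 21.3 F [ 1.  -1.   0.4] gf 30.0 j7 0.34 q [0.672 0.74  0.    0.   ]
```

Call:
{"name": "step_arm", "arguments": {"delta_pos": [[0,0,0.2],[0,0,0.4],[0,0,0.6],[0,0,0.7],[0,0,0.7],[0,0,0.7],[0,0,0.5],[0,0,0.2],[0,0,0]], "turn": [0,0,0,0,0,0,0,0,0], "newtons": 40}}

```text
time: 41.65
ee_pos: [0.5858, -0.2838, 0.1684]
eef_rot: [0.672, 0.74, 0.0, 0.001]
ft_force: [0.1, -0.1, -2.6]
width: 0.0212
grip_force: 40.0
```

Call:
{"name": "step_arm", "arguments": {"delta_pos": [[0,0.4,0],[-0.1,0.8,0],[-0.1,0.9,0],[-0.1,0.9,0],[-0.1,0.9,0],[-0.1,0.9,0],[-0.1,0.9,0],[-0.1,0.9,0],[-0.1,0.9,0],[-0.1,0.9,0],[-0.1,0.9,0],[0,0.9,0]], "turn": [0,-0.1,-0.1,-0.1,-0.1,-0.1,-0.1,0,0,0,0,0]}}

```text
time: 42.85
ee_pos: [0.5594, -0.0269, 0.1666]
eef_rot: [0.698, 0.716, -0.001, -0.001]
ft_force: [-0.2, -0.7, -0.7]
width: 0.0212
grip_force: 40.0
```

Call:
{"name": "step_arm", "arguments": {"delta_pos": [[0,0.9,0],[0,0.9,0],[0,0.9,0],[0,0.9,0],[0,0.9,0],[0,0.9,0],[0,0.9,0],[0,0.54,0],[0,0.2,0],[0,0,0],[0,0,0]], "turn": [0,0,0,0,0,0,0,0,0,0,0]}}

```text
time: 43.95
ee_pos: [0.5606, 0.1462, 0.1673]
eef_rot: [0.699, 0.715, -0.0, 0.0]
ft_force: [-0.3, -0.7, -3.3]
width: 0.0216
grip_force: 40.0
```

Run:
```python
from h import *
pose(); stops((.52,.69,-.08,.3),.045,.078)
W=cloud(camera("scene")); print(rects(W,(.5,.69,0,.3),.1,.22))
c=camera("scene"); save(c,"s3.png")
```

```text
t 44.0 tcp mm [560.6 146.2 167.3] yaw 91.3 w 21.6 F [-0.3 -0.7 -3.3] gf 40.0 j7 -0.45 q [ 0.699  0.715 -0.     0.   ]
top 33 [534.2, 286.2] [24.5, 7.3] -89.1 61.4
top 118 [540.2, 28.9] [96.3, 8.6] -88.9 62.3
top 88 [628.4, 98.7] [44.6, 18.2] 1.1 68.1
scene 452 [536.8, 140.5] [318.6, 12.1] -88.9 60.1
scene 239 [612.7, 155.6] [66.8, 23.1] -0.9 66.7
scene 249 [613.1, 214.7] [65.5, 24.2] 5.0 66.2
scene 227 [618.9, 102.8] [65.1, 27.2] -3.6 66.5
[{'n': 1194, 'c': [561.2, 147.5], 'd': [144.6, 41.3], 'long_deg': -80.3, 'z': 171.8, 'z9': 207.5}]
```

View pics/s3.png

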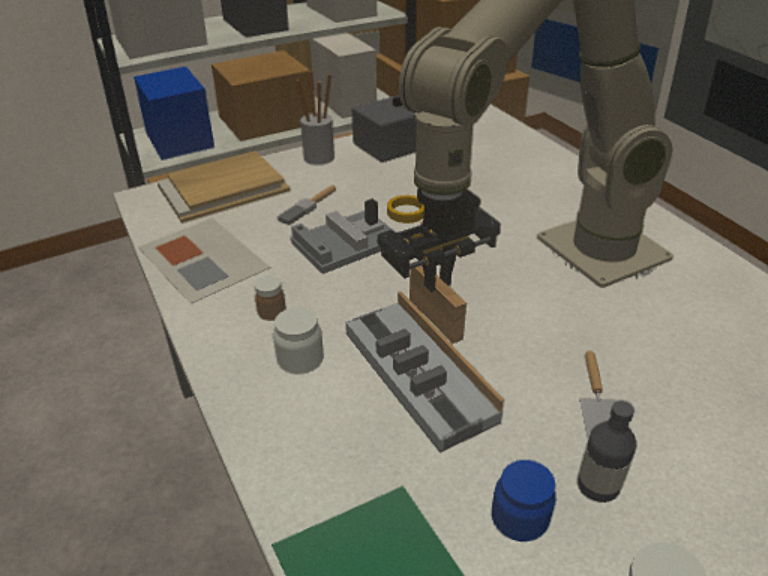

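The picture shows the panel hanging level over the strip at (437,305). The stop at (393,340) has been knocked slightly, so I'll check how square it still is.

Run:
```python
from h import *
gs=[]
for n in("top","scene"):
    c=camera(n); W=cloud(c)
    for r in rects(W,(.57,.69,.05,.26),.062,.075,10): print(n,r)
    gs.append(ortho(c,np.arange(.56,.68,.0003)[::-1],np.arange(.05,.26,.0003)[::-1],.066))
a=np.vstack(gs)[...,::-1]; print(a.shape); cv2.imwrite("pics/k.png",cv2.resize(a,(525,600)))
```

```text
top {'n': 81, 'c': [628.3, 98.6], 'd': [46.2, 17.8], 'long_deg': 1.5, 'z': 65.5, 'z9': 68.6}
scene {'n': 120, 'c': [613.2, 155.1], 'd': [63.8, 21.0], 'long_deg': 1.2, 'z': 64.5, 'z9': 66.7}
scene {'n': 125, 'c': [612.3, 214.7], 'd': [63.5, 21.7], 'long_deg': 2.2, 'z': 64.4, 'z9': 66.8}
scene {'n': 112, 'c': [619.2, 100.5], 'd': [62.7, 21.4], 'long_deg': 0.5, 'z': 64.4, 'z9': 67.0}
(800, 701, 3)
```

View pics/k.png

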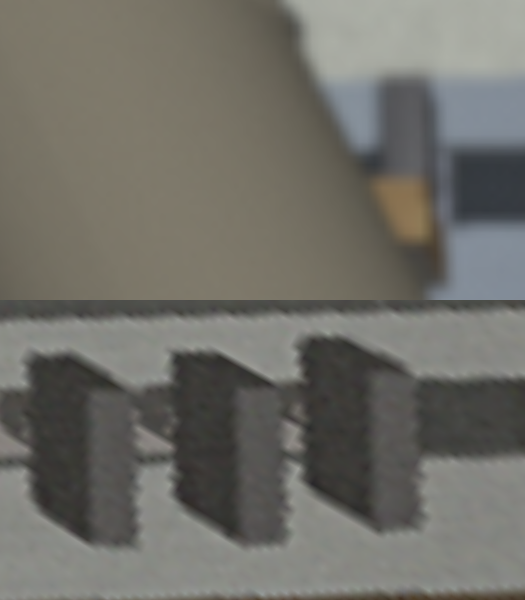

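The knocked stop (right in the lower half) moved about 5 mm. It is still square at about 1° and caught under both lips, so I'll leave it and set the panel down.

Call:
{"name": "step_arm", "arguments": {"delta_pos": [[0,0.15,-0.3],[0,0,-0.6],[0,0,-0.7],[0,0,-0.7],[0,0,-0.5],[0,0,-0.3],[0,0,-0.2],[0,0,0],[0,0,0]], "turn": [0,0,0,0,0,0,0,0,0]}}

```text
time: 45.15
ee_pos: [0.5609, 0.1513, 0.0855]
eef_rot: [0.699, 0.716, 0.0, 0.0]
ft_force: [0.5, -0.3, -2.2]
width: 0.0213
grip_force: 40.0
```

Call:
{"name": "step_arm", "arguments": {"delta_pos": [[0,0,-0.05],[0,0,-0.05],[0,0,-0.05],[0,0,0]], "turn": [0,0,0,0]}}

```text
time: 45.55
ee_pos: [0.5605, 0.1511, 0.0812]
eef_rot: [0.699, 0.716, -0.0, 0.0]
ft_force: [-1.1, 0.1, -2.2]
width: 0.0209
grip_force: 40.0
```

Run:
```python
from h import *
pose()
```

```text
t 45.5 tcp mm [560.5 151.1  81.2] yaw 91.4 w 20.9 F [-1.1  0.1 -2.2] gf 40.0 j7 -0.50 q [ 0.699  0.716 -0.     0.   ]
```

Call:
{"name": "step_arm", "arguments": {"delta_pos": [[0,0,-0.04],[0,0,-0.03],[0,0,0]], "turn": [0,0,0]}}

```text
time: 45.85
ee_pos: [0.5606, 0.1511, 0.0795]
eef_rot: [0.699, 0.716, 0.0, 0.0]
ft_force: [-0.1, -0.1, -1.8]
width: 0.0213
grip_force: 40.0
```

Call:
{"name": "step_arm", "arguments": {"delta_pos": [[0,0,-0.04],[0,0,0]], "turn": [0,0]}}

```text
time: 46.05
ee_pos: [0.561, 0.1512, 0.0794]
eef_rot: [0.699, 0.715, 0.0, 0.0]
ft_force: [-1.1, -1.7, 6.0]
width: 0.0213
grip_force: 40.0
```

Call:
{"name": "step_arm", "arguments": {"delta_pos": [[0,0,0],[0,0,0],[0,0,0]], "turn": [0,0,0], "newtons": 5}}

```text
time: 46.35
ee_pos: [0.5614, 0.1512, 0.0792]
eef_rot: [0.699, 0.715, 0.001, 0.001]
ft_force: [1.0, -1.2, 6.2]
width: 0.0219
grip_force: 5.0
```

Call:
{"name": "step_arm", "arguments": {"delta_pos": [[0,0,0],[0,0,0],[0,0,0],[0,0,0],[0,0,0],[0,0,0.3],[0,0,0.6],[0,0,0.8],[0,0,0.8],[0,0,0.8]], "turn": [0,0,0,0,0,0,0,0,0,0], "grip": 0.45}}

```text
time: 47.35
ee_pos: [0.5607, 0.1514, 0.1633]
eef_rot: [0.698, 0.716, 0.001, 0.0]
ft_force: [-0.2, 0.1, 0.2]
width: 0.0478
grip_force: 0.0
```

Call:
{"name": "step_arm", "arguments": {"delta_pos": [[0,0,0.5],[0,-0.8,0],[0,-1,0],[0,-1,0],[0,-1,0],[0,-1,0],[0,-1,0],[0,-1,0],[0,-1,0],[0,-1,0],[0,-1,0],[0,0,0]], "turn": [0,0,0,0,0,0,0,0,0,0,0,0], "grip": 0}}

```text
time: 48.55
ee_pos: [0.5602, -0.0983, 0.1739]
eef_rot: [0.7, 0.714, -0.001, 0.001]
ft_force: [0.7, 0.5, 0.1]
width: 0.0869
grip_force: 0.0
```

Run:
```python
from h import *
pose()
for n in("top","scene"):
    c=camera(n); W=cloud(c)
    for r in rects(W,(.52,.69,0,.28),.062,.075,10): print(n,"stop",r)
    print(n,"panel",rects(W,(.52,.69,0,.28),.1,.125),"post",rects(W,(.35,.51,-.4,-.1),.08,.095,10))
    save(c,f"p_{n}.png")
```

```text
t 48.5 tcp mm [560.2 -98.3 173.9] yaw 91.1 w 86.9 F [0.7 0.5 0.1] gf 0.0 j7 0.01 q [ 0.7    0.714 -0.001  0.001]
top stop {'n': 52, 'c': [551.8, 148.7], 'd': [138.4, 19.6], 'long_deg': -80.3, 'z': 70.2, 'z9': 74.1}
top stop {'n': 117, 'c': [611.9, 210.6], 'd': [55.9, 19.4], 'long_deg': 2.9, 'z': 64.7, 'z9': 68.2}
top stop {'n': 104, 'c': [614.7, 149.7], 'd': [57.0, 17.6], 'long_deg': 3.9, 'z': 65.3, 'z9': 68.7}
top stop {'n': 123, 'c': [620.2, 98.3], 'd': [61.7, 17.9], 'long_deg': 0.8, 'z': 65.1, 'z9': 68.8}
top panel [{'n': 424, 'c': [562.1, 150.6], 'd': [138.4, 23.9], 'long_deg': -88.4, 'z': 111.1, 'z9': 114.5}] post [{'n': 77, 'c': [450.7, -314.0], 'd': [24.4, 23.0], 'long_deg': -86.1, 'z': 89.2, 'z9': 92.4}]
scene stop {'n': 379, 'c': [604.5, 162.7], 'd': [138.5, 91.1], 'long_deg': -79.7, 'z': 64.9, 'z9': 73.3}
scene stop {'n': 112, 'c': [618.7, 100.7], 'd': [64.2, 22.6], 'long_deg': 1.4, 'z': 64.5, 'z9': 66.8}
scene panel [{'n': 387, 'c': [561.3, 152.4], 'd': [144.9, 25.0], 'long_deg': -87.7, 'z': 110.1, 'z9': 112.9}] post [{'n': 40, 'c': [451.6, -312.4], 'd': [25.8, 25.5], 'long_deg': -82.8, 'z': 87.0, 'z9': 91.5}]
```

View pics/p_scene.png

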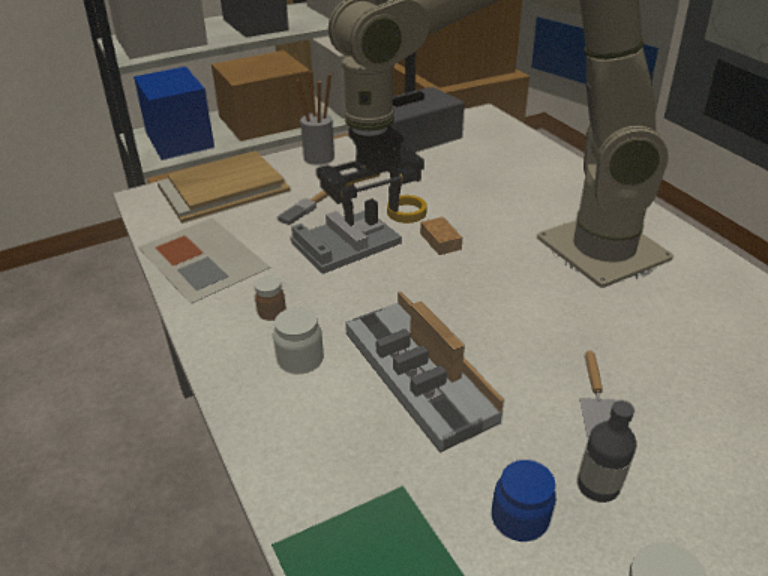

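The picture shows the panel upright on the strip at (437,335), behind the three stops. The vise is empty and open, with its post at (371,211).

Call:
{"name": "step_arm", "arguments": {"delta_pos": [[-0.37,-0.73,0],[-0.37,-0.73,0],[-0.37,-0.73,0],[-0.37,-0.73,0],[-0.37,-0.73,0],[-0.37,-0.73,0],[-0.37,-0.73,0],[-0.37,-0.73,0],[-0.37,-0.73,0],[-0.37,-0.73,-0.4],[-0.37,-0.73,-0.5],[-0.3,-0.65,-0.6]], "turn": [-1,-1,-1,-1,-1,-1,-1,-1,-1,-1,-1,-1]}}

```text
time: 49.85
ee_pos: [0.4519, -0.3105, 0.1364]
eef_rot: [0.997, 0.076, 0.001, 0.0]
ft_force: [0.3, 0.1, -1.3]
width: 0.0872
grip_force: 0.0
```

Call:
{"name": "step_arm", "arguments": {"delta_pos": [[0,0,-0.4],[0,0,-0.3],[0,0,0]], "turn": [-0.5,0,0]}}

```text
time: 50.15
ee_pos: [0.4516, -0.3092, 0.1178]
eef_rot: [0.999, 0.049, -0.0, -0.001]
ft_force: [0.1, 1.2, -0.4]
width: 0.0869
grip_force: 0.0
```

Run:
```python
from h import *
pose()
```

```text
t 50.1 tcp mm [ 451.6 -309.2  117.8] yaw 5.7 w 86.9 F [ 0.1  1.2 -0.4] gf 0.0 j7 -0.99 q [ 0.999  0.049 -0.    -0.001]
```

Call:
{"name": "step_arm", "arguments": {"delta_pos": [[-0.02,-0.25,0],[0,0,-0.6],[0,0,-0.7],[0,0,-0.7],[0,0,-0.4],[0,0,-0.08],[0,0,0]], "turn": [0,0,0,0,0,0,0]}}

```text
time: 50.85
ee_pos: [0.4511, -0.3173, 0.057]
eef_rot: [0.999, 0.048, 0.0, 0.0]
ft_force: [-0.1, 0.6, 0.2]
width: 0.0872
grip_force: 0.0
```

Call:
{"name": "step_arm", "arguments": {"delta_pos": [[0,0,0],[0,0,0],[0,0,0],[0,0,0],[0,0,0],[0,0,0],[0,0,0],[0,0,0],[0,0,0],[0,0,0],[0,0,0],[0,0,0]], "turn": [0,0,0,0,0,0,0,0,0,0,0,0], "grip": 1, "newtons": 20}}

```text
time: 52.05
ee_pos: [0.4507, -0.3158, 0.0564]
eef_rot: [0.999, 0.048, -0.0, -0.001]
ft_force: [-1.2, 4.1, 3.3]
width: 0.0234
grip_force: 20.0
```

Call:
{"name": "step_arm", "arguments": {"delta_pos": [[0.08,0.01,0],[0.16,0.015,0],[0.22,0.02,0],[0.22,0.02,0],[0.22,0.02,0],[0.22,0.02,0],[0.22,0.02,0],[0.22,0.02,0],[0.22,0.02,0],[0.22,0.02,0],[0.22,0.02,0],[0.1,0.01,0]], "turn": [0,0,0,0,0,0,0,0,0,0,0,0]}}

```text
time: 53.25
ee_pos: [0.5085, -0.3098, 0.0564]
eef_rot: [0.999, 0.048, -0.001, -0.001]
ft_force: [-5.0, 6.7, 6.7]
width: 0.0237
grip_force: 20.0
```

Call:
{"name": "step_arm", "arguments": {"delta_pos": [[0.06,0,0],[0.06,0.01,0],[0,0,0],[0,0,0]], "turn": [0,0,0,0]}}

```text
time: 53.65
ee_pos: [0.5103, -0.3096, 0.0564]
eef_rot: [0.999, 0.048, -0.002, -0.001]
ft_force: [-8.9, 7.4, 9.4]
width: 0.0237
grip_force: 20.0
```

Run:
```python
from h import *
pose()
```

```text
t 53.6 tcp mm [ 510.3 -309.6   56.4] yaw 5.5 w 23.7 F [-8.9  7.4  9.4] gf 20.0 j7 -1.07 q [ 0.999  0.048 -0.002 -0.001]
```

Call:
{"name": "step_arm", "arguments": {"delta_pos": [[0.06,0,0],[0.06,0,0],[0,0,0]], "turn": [0,0,0]}}

```text
time: 53.95
ee_pos: [0.5107, -0.3096, 0.0563]
eef_rot: [0.999, 0.047, -0.004, -0.002]
ft_force: [-20.2, 10.0, 17.1]
width: 0.024
grip_force: 20.0
```

Call:
{"name": "step_arm", "arguments": {"delta_pos": [[-0.06,0,0],[-0.04,0,0],[0,0,0]], "turn": [0,0,0]}}

```text
time: 54.25
ee_pos: [0.5107, -0.3096, 0.0563]
eef_rot: [0.999, 0.048, -0.002, -0.001]
ft_force: [-8.6, 6.8, 8.9]
width: 0.0233
grip_force: 20.0
```

Call:
{"name": "step_arm", "arguments": {"delta_pos": [[0,0,0],[0,0,0],[0,0,0],[0,0,0],[0,0,0],[0,0,0.4],[0,0,0.8],[0,0,1],[0,0,1],[0,0,1]], "turn": [0,0,0,0,0,0,0,0,0,0], "grip": 0.3}}

```text
time: 55.25
ee_pos: [0.5123, -0.3115, 0.1634]
eef_rot: [0.999, 0.047, 0.0, 0.0]
ft_force: [0.1, 0.0, 0.1]
width: 0.0606
grip_force: 0.0
```

Call:
{"name": "step_arm", "arguments": {"delta_pos": [[-0.6,0,0.8],[-0.8,0,0.8],[-0.8,0,0],[-0.6,0,0],[0,0,0],[0,0,0]], "turn": [0,0,0,0,0,0]}}

```text
time: 55.85
ee_pos: [0.4427, -0.3115, 0.2022]
eef_rot: [0.999, 0.047, 0.0, 0.0]
ft_force: [-0.3, -0.2, 1.0]
width: 0.0612
grip_force: 0.0
```

Run:
```python
from h import *
pose()
for n in("top","scene"):
    c=camera(n); W=cloud(c)
    for r in rects(W,(.575,.69,0,.28),.062,.070,10,close=3): print(n,"stop",r)
    print(n,"panel",rects(W,(.52,.69,0,.28),.1,.125),"post",rects(W,(.35,.56,-.4,-.1),.08,.095,10))
save(c,"end.png")
```

```text
t 55.9 tcp mm [ 442.7 -311.5  202.2] yaw 5.4 w 61.2 F [-0.3 -0.2  1. ] gf 0.0 j7 -0.97 q [0.999 0.047 0.    0.   ]
top stop {'n': 114, 'c': [612.8, 210.9], 'd': [57.8, 19.1], 'long_deg': 2.7, 'z': 65.5, 'z9': 67.9}
top stop {'n': 105, 'c': [614.5, 148.9], 'd': [56.8, 17.8], 'long_deg': 2.0, 'z': 65.0, 'z9': 68.3}
top stop {'n': 116, 'c': [620.1, 98.5], 'd': [62.1, 17.9], 'long_deg': 1.1, 'z': 64.9, 'z9': 68.0}
top panel [{'n': 423, 'c': [561.9, 150.9], 'd': [138.3, 23.4], 'long_deg': -88.4, 'z': 111.3, 'z9': 114.5}] post []
scene stop {'n': 121, 'c': [613.2, 155.0], 'd': [65.9, 20.8], 'long_deg': 1.6, 'z': 64.4, 'z9': 66.8}
scene stop {'n': 134, 'c': [612.5, 214.9], 'd': [62.5, 22.2], 'long_deg': 2.6, 'z': 64.7, 'z9': 67.1}
scene stop {'n': 109, 'c': [619.6, 101.3], 'd': [63.5, 22.3], 'long_deg': 2.1, 'z': 64.5, 'z9': 67.2}
scene panel [{'n': 383, 'c': [561.4, 153.5], 'd': [143.7, 23.5], 'long_deg': -87.9, 'z': 110.1, 'z9': 112.6}] post [{'n': 41, 'c': [511.8, -306.6], 'd': [24.1, 23.8], 'long_deg': -86.0, 'z': 86.9, 'z9': 90.4}]
```

View pics/end.png

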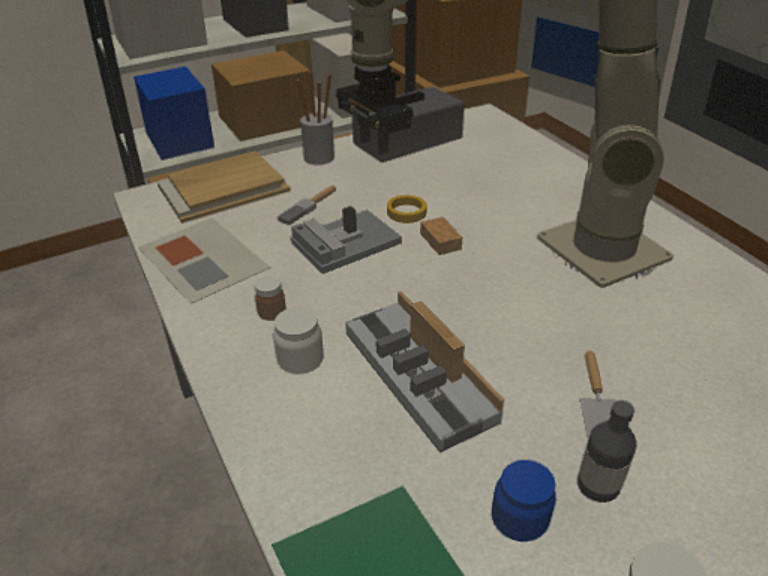

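The final picture shows the jaw shut with its post at (349,217), the panel upright at (437,335), three square stops, and the bystanders where they were. Handing in.

```bash
python3 -c "
from bench import *
print(close_job())"
```

```text
the job is handed in; nothing more can be done
None
```

I handed the job in at about 56 s: all three stops are locked square across the slot, the panel stands upright between the rail and the stops, and the empty vise is fully shut. One stop was knocked about 5 mm sideways mid-run; it was still square and held under both lips, so I left it there.

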